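# Pack a jar into the rearing tub and close it up

## Robot

A 6-joint arm with a two-finger parallel gripper is mounted at the origin on the work surface. World frame = base frame: x ahead of the robot, y to its left, z up, the work surface at z = 0. Lengths are in m, angles in rad, forces in N, time in s.
With the tool pointing down it reaches from about 0.275 to 0.75 m from the base axis. Payload 10.2 kg.
Tool frame: the origin (TCP) lies where the fingers leave the gripper's body, on its centre line; the fingertips stand 64 mm ahead of it and the grasp point (between the pads) lies 45 mm ahead of it; z points along the fingers, y is the line along which they close (so a half turn about z gives the same grasp; the last joint's range is limited). The gripper opens to 88 mm and grips with 3 to 60 N. Pads are 18 mm wide; open, the fingers measure 123 mm over their backs; the gripper's body (75 mm by 187 mm) begins 45 mm behind the grasp point.
Start: joints at [1.063, 0.313, 1.498, -0, 1.331, -0.223], TCP at [0.148, 0.504, 0.303] pointing down, gripper open.
Joint ranges: [-2.94, 2.94], [-0.97, 2.17], [0.19, 2.56], [-1.23, 4.37], [0.02, 3.11], [-2.88, 2.88]. Speed limits (rad/s): [2.39, 2.39, 3.01, 3.14, 3.14, 3.14].

## Interface

Orientations are given as a unit quaternion [w, x, y, z].
In Python, from cell import r gives the robot as it stands. The module is installed in compiled form; this text tells all that it offers.
- The arm moves only by the tool play_rows, never from a script. Its argument "targets" is a list of rows, each a list of 5 numbers: the closure, from -1 (fully open) to 1 (shut), so that 0 is half open, then the shift along the tool's x, y, z in mm, then the turn about the tool's z in rad. In form: [[hand, tx, ty, tz, roll], ...]. A call has 1 to 5 rows; each row shifts and turns the commanded pose from where the row before left it, along the tool's axes as they then stand; what a row does not reach is not made up. A row lasts 1/8 s, in which the tool goes at most 62.5 mm and 10.7 degrees, less where a joint would pass 70% of its speed; a pose out of reach is approached as far as the arm can. A call with a gripper value outside its range is refused whole. The fingers move at their own pace and stop on an object; "newtons" is the grip in N (left out, the last holds). Time passes only in rows, so rows that do not move let the fingers close. It gives the time, the measured TCP pose, the force, the opening and the grip force at its end, in the units of the state.
- r.sense(): the state, without advancing time (a new reading comes with each control period).
- r.camera(name): name is "scene" or "side" or "wrist"; returns a dict with "color" (480x640x3 uint8, blue, green, red), "range_z" (480x640 float32, m along the optical axis (not along the pixel's ray), 0 where there is no reading), "vertical_fov" (degrees; the focal length in pixels is half the picture's height over the tangent of half this angle, whatever the lens; pixels are square), "cx", "cy" (the principal point, pixels), "distortion" ([k1, k2, p1, p2, k3] as OpenCV has them; the pictures are not rectified), "R" (3x3) and "t" (3): a world point X has camera coordinates R X + t. Camera axes: x right, y down, z forward; pixel columns grow to the right and rows downward; lengths in m; the calibration is good to about 2 mm. A picture is of the moment at which its call begins.
- r.sign_off(): hands the job in; it is judged then, once.
The state is a dict: "t": time; "joints": joint angles; "joint_velocities": joint speeds; "joint_torque": joint torques, N m; "tcp_pos": TCP position; "tcp_rot": TCP orientation; "force": force on the tool from outside, world axes, zero at the start; "torque": the same for the moment, N m; "opening": finger opening in m; "finger_force": force on a finger pad.
Only numpy, scipy, OpenCV 4.12 (cv2) and the standard library are available. Lean on these libraries where they do the work, as an engineer would, in place of code of your own. Each camera call takes 0.05 s, during which the arm holds its last target. There are 200 camera calls.

## Task

Take the round jar out of the sloping rack (leave the square canister there) and set it down upright on the floor of the open white tub, without dropping it. Then shut the tub's hinged lid fully, and after that swing the wire clamp all the way over so that it lies level on top of the shut lid. Do not disturb the canister, the flask or the dish.

Things in the scene. Friction and masses are not known exactly. Their poses are not given: they have to be found in the camera images.
- jar: the round jar: a closed clear jar with a paper label and white screw cap, 56 mm in diameter, 90 mm tall, about 0.2 kg. Origin: centre of its underside; z runs along its axis to the cap. At the start it stands in one of the two places of the rack and leans 30 degrees from vertical, its top towards the robot.
- canister: a square canister of the same materials, 56 x 56 x 90 mm, in the other place of the rack; to be left there. Origin: centre of its underside, z along its axis to the cap.
- rack: fixed aluminium rack, 110 x 240 mm, its shelf sloping 30 degrees down to the front (-x of the rack). Two places side by side, 71 mm either side of its middle along its y. Square to the shelf stand a front lip (36 mm) and low ridges (14 mm), the ridges 46 mm either side of a place's middle. Origin: on the table under its middle; z up.
- tub: fixed white open tub, 200 x 200 mm outside, 110 mm high, walls 5 mm; the inner floor (cork) is 11 mm above the table. Origin: on the table under its centre; z up; the lid's hinge is on the -y rim, the clamp on the +y wall.
- lid (a joint): angle of the grey lid (206 mm along the hinge, reaching 202 mm from it, 8 mm thick): 0 shut flat on the tub, grows as it opens upward, about 1.5 upright, stop at 1.75. The hinge is stiff: the lid stays where it is left.
- lid_hinge (a point): middle of the lid's hinge line, at the height of the lid's underside; x along the hinge (the tub's x), y along the lid to its free edge, z out of the lid's upper (outer) face; turns with the lid.
- lid_edge (a point): point on the lid's outer face, 2 mm from the middle of its free edge (200 mm from the hinge).
- clamp (a joint): angle of the wire clamp, a U of 12 mm round steel bar: 0 = swung over, level above the shut lid; grows as it is swung up and outward (1.57 upright, stop at 2.6 leaning outward). It stays where it is left.
- clamp_hinge (a point): middle of the clamp's hinge line, outside the tub's +y wall, 134.5 mm above the table (16 mm above the shut lid's top); the hinge line runs along the tub's x.
- clamp_bar (a point): middle of the clamp's straight cross bar (120 mm long along the tub's x, 12 mm thick), 75 mm from the hinge line; when the clamp is over, the bar's axis is 16 mm above the lid's top, leaving 10 mm below the bar.
- flask: a dark red drinking flask with black cap, 64 mm in diameter, 190 mm tall; a bystander. Origin: centre of its underside.
- dish: a flat round clear dish, 124 mm in diameter, with three small white cups on it, 30 mm tall; a bystander. Origin: centre of its underside.

How it is judged:
On the way, in this order (a step that is already met when the one before it is completed fails the run):
1. the jar stands upright on the tub's floor, let go, with the lid still open (x of jar in the frame of tub between -0.085 and 0.085 m and y of jar in the frame of tub between -0.085 and 0.085 m and z of jar in the frame of tub between 0 and 0.022 m and angle between jar's own z axis and vertical below 0.15 rad and contact force between the fingers and jar below 0.5 N and value of joint lid above 0.6 rad), for 0.2 s.
2. the lid is shut while the clamp is still swung back (value of joint lid below 0.05 rad and value of joint clamp above 0.4 rad), for 0.2 s.
3. the clamp is swung over on the shut lid (value of joint clamp below 0.1 rad and value of joint lid below 0.05 rad), for 0.2 s.
At the end, for the whole second after the job is handed in: Jar at rest on the tub's floor: within 85 mm of its centre along each axis, underside under 22 mm above the table, tilt under 0.15 rad; lid shut (under 0.05 rad), clamp over (under 0.1 rad); canister within 20 mm, flask and dish within 30 mm of their starts (all of step 3 and x of jar in the frame of tub between -0.085 and 0.085 m and y of jar in the frame of tub between -0.085 and 0.085 m and z of jar in the frame of tub between 0 and 0.022 m and angle between jar's own z axis and vertical below 0.15 rad and linear speed of jar below 0.02 m/s and distance of canister from where it was at the start of the episode below 0.02 m and distance of each of flask, dish from where it was at the start of the episode below 0.03 m); the robot touches nothing.
It fails at once if the jar is dropped or thrown into the tub (faster than 0.6 m/s below the rim) (x of jar in the frame of tub between -0.085 and 0.085 m and y of jar in the frame of tub between -0.085 and 0.085 m and z of jar in the frame of tub below 0.1 m and linear speed of jar above 0.6 m/s).
It fails at once if the canister is moved by more than 30 mm (distance of canister from where it was at the start of the episode above 0.03 m).
It fails at once if the flask is moved by more than 40 mm or tipped over (distance of flask from where it was at the start of the episode above 0.04 m or angle between flask's own z axis and vertical above 0.4 rad).
It fails at once if the dish is moved by more than 40 mm (distance of dish from where it was at the start of the episode above 0.04 m).
It also fails if it takes over 67 s, if anything falls off the work surface, if the arm or the gripper's body presses on something with over 40 N, if the wrist force passes 120 N, or if a joint passes its speed limit or range.

## Working session

There is one attempt and no reset: what is moved stays moved. The work goes in short steps, Python scripts to look and compute and a tool call to move; the robot and the scene stay as the last step left them, time stands still between calls to the robot, and variables do not carry over. Pictures are saved under pics/ and viewed, at most 11 in all, crops included, and the job is handed in when it is done.

Besides the shell and the picture viewer there is one more tool, called after "Call:" in YAML: its name, and indented under it one key for each argument. play_rows: Moves the arm, as the interface text tells. Its arguments: {"type":"object","properties":{"targets":{"type":"array"},"newtons":{"type":"number"}},"required":["targets"]}

```bash
mkdir -p pics; ls; cat > h.py <<'E'
import numpy as np, cv2, pickle
from cell import r
def snap(name):
    c=r.camera(name); return c
def K(c):
    h=c["color"].shape[0]; f=h/2/np.tan(np.radians(c["vertical_fov"])/2)
    return np.array([[f,0,c["cx"]],[0,f,c["cy"]],[0,0,1.]])
def ray(c,px):
    p=cv2.undistortPoints(np.array(px,float).reshape(-1,1,2),K(c),np.array(c["distortion"],float)).reshape(-1,2)
    d=np.c_[p,np.ones(len(p))]; R=np.array(c["R"]); return -R.T@c["t"], d@R
def onplane(c,px,z):
    o,d=ray(c,px); return o+d*((z-o[2])/d[:,2])[:,None]
def pts(c,px):  # by depth
    px=np.array(px,int).reshape(-1,2); z=c["range_z"][px[:,1],px[:,0]]
    o,d=ray(c,px); return o+d*z[:,None]
def proj(c,X):
    rv=cv2.Rodrigues(np.array(c["R"],float))[0]
    return cv2.projectPoints(np.array(X,float).reshape(-1,1,3),rv,np.array(c["t"],float),K(c),np.array(c["distortion"],float))[0].reshape(-1,2)
E
python3 - <<'E'
from h import *
for n in ["scene","side"]:
    c=snap(n); cv2.imwrite(f"pics/{n}0.png",c["color"]); pickle.dump(c,open(n+"0.pkl","wb")); print(n,c["vertical_fov"],-np.array(c["R"]).T@c["t"],c["distortion"],(c["range_z"]>0).mean())
print(r.sense())
E
```

```text
pics
scene 56.490562259985666 [1.11307322 0.40889304 0.60524751] [-0.10114777  0.          0.          0.          0.        ] 0.9959244791666667
side 48.5810145778857 [-0.05711705 -0.47622784  0.90963189] [-0.03580875  0.          0.          0.          0.        ] 0.996005859375
{'t': 0.1, 'joints': array([ 1.06257646e+00,  3.13412318e-01,  1.49832957e+00, -7.73377282e-06,
        1.33096548e+00, -2.23399291e-01]), 'joint_velocities': array([-1.04084793e-03,  8.86413859e-04,  2.94962179e-05, -6.74853148e-04,
       -2.03276296e-04,  6.60644998e-04]), 'joint_torque': array([ 4.15067960e-03, -4.02811790e+01, -2.52649355e+01,  6.96877716e-02,
        3.42117366e-02, -6.31826742e-05]), 'tcp_pos': array([0.14746435, 0.50372737, 0.30222077]), 'tcp_rot': array([-1.95863170e-04,  1.41928480e-01,  9.89876758e-01, -5.21824565e-04]), 'force': array([-0.12447796, -0.34916173,  0.17200023]), 'torque': array([-0.01107503,  0.01914611, -0.0079814 ]), 'finger_force': 0.0, 'opening': 0.08816465888042747}
```

View pics/scene0.png

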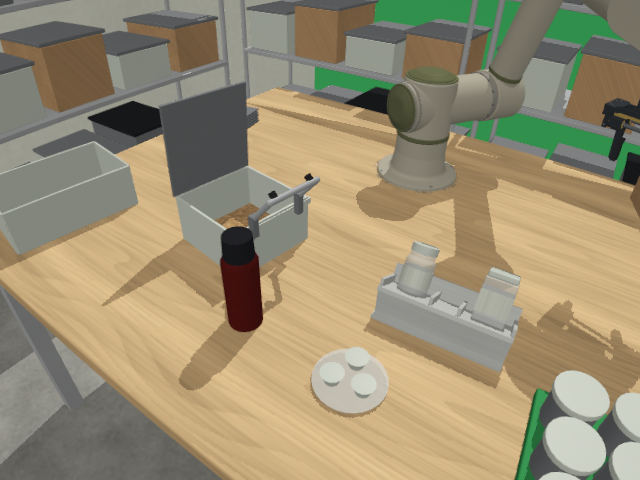

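View pics/side0.png

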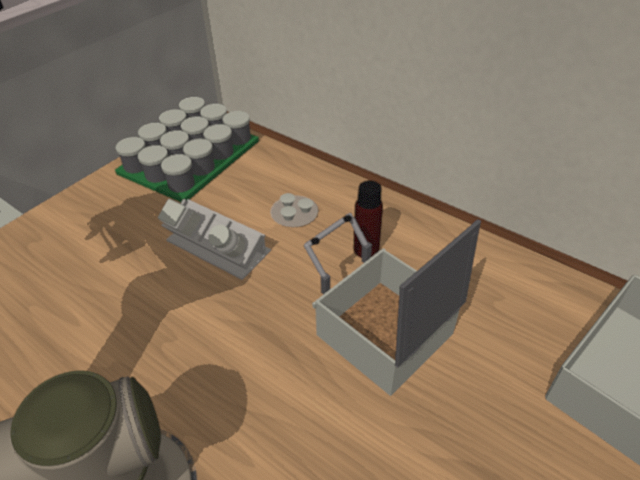

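```bash
cat > m.py <<'E'
from h import *
def cloud(c):
    v,u=np.nonzero(c["range_z"]>0); P=pts(c,np.c_[u,v]); return P,c["color"][v,u].astype(int),np.c_[u,v]
S=pickle.load(open("scene0.pkl","rb"));D=pickle.load(open("side0.pkl","rb"))
for n,c in (("scene",S),("side",D)):
    P,col,uv=cloud(c)
    tab=(abs(P[:,2])<.02); print(n,"table z",np.median(P[tab][:,2]))
    # boxes in pixels
    def box(m,name):
        if m.sum()<20: return
        q=cv2.minAreaRect(P[m][:,:2].astype(np.float32)); print(name,m.sum(),np.round(q[0],4),np.round(q[1],4),round(q[2],1),"zmax",np.percentile(P[m][:,2],[2,50,99]).round(4))
    ss={"scene":((375,525,240,365),(165,310,165,270),(310,390,345,412),(220,265,228,332)),"side":((155,272,198,285),(312,480,220,395),(268,320,192,228),(350,384,180,258))}[n]
    def inb(b): return (uv[:,0]>b[0])&(uv[:,0]<b[1])&(uv[:,1]>b[2])&(uv[:,1]<b[3])
    rk=inb(ss[0])&(P[:,2]>.012); box(rk&(col.sum(1)>200),"rack")
    t=inb(ss[1])&(P[:,2]>.104)&(P[:,2]<.113)&(col.sum(1)>300)&(abs(col[:,0]-col[:,2])<40); box(t,"rim")
    box(inb(ss[2])&(P[:,2]>.004),"dish"); box(inb(ss[3])&(P[:,2]>.01)&(col[:,2]>2*col[:,1]),"flask")
    b,g,rr=col.T
    lid=inb((160,252,80,195) if n=="scene" else (395,480,220,360))&(P[:,2]>.135)&(col.sum(1)<330)&(P[:,0]<.75)&(P[:,2]<.33)
    L=P[lid]; m=L.mean(0); _,sv,V=np.linalg.svd(L-m,full_matrices=False); print("lid",lid.sum(),m.round(4),V[2].round(4),L.min(0).round(3),L.max(0).round(3))
E
python3 m.py
python3 - <<'E'
import cv2
a=cv2.imread('pics/scene0.png');b=cv2.imread('pics/side0.png')
A=cv2.resize(a[150:370,160:530],None,fx=2.1,fy=2.1);cv2.imwrite('pics/sc1.png',A)
B=cv2.resize(b[170:400,150:490],None,fx=2.3,fy=2.3);cv2.imwrite('pics/sd1.png',B)
E
```

```text
scene table z 0.000999024613354882
rack 9147 [0.501  0.2879] [0.1212 0.2405] 4.3 zmax [0.0155 0.0583 0.1288]
rim 980 [ 0.5328 -0.1758] [0.21   0.2072] 82.2 zmax [0.1042 0.1095 0.1127]
dish 3920 [0.7186 0.2139] [0.1271 0.1231] 31.5 zmax [0.0049 0.0077 0.0317]
flask 2255 [0.7293 0.0029] [0.0355 0.0607] 49.8 zmax [0.0135 0.0909 0.1506]
lid 6510 [ 0.5282 -0.2713  0.2289] [ 0.1459  0.9878 -0.0547] [ 0.417 -0.294  0.135] [ 0.624 -0.25   0.313]
side table z -0.0003740067634918631
rack 3794 [0.5009 0.3211] [0.3177 0.1401] 86.8 zmax [0.0234 0.0645 0.128 ]
rim 832 [ 0.5338 -0.1746] [0.2023 0.2085] 82.3 zmax [0.1042 0.1087 0.1125]
dish 1076 [0.7201 0.2124] [0.1207 0.128 ] 54.3 zmax [0.0042 0.0082 0.0316]
flask 810 [ 0.6989 -0.0212] [0.0279 0.0562] 31.0 zmax [0.0158 0.1078 0.1501]
lid 5320 [ 0.506  -0.2753  0.2356] [-0.1503 -0.9864  0.0659] [ 0.413 -0.298  0.135] [ 0.621 -0.251  0.315]
```

View pics/sc1.png

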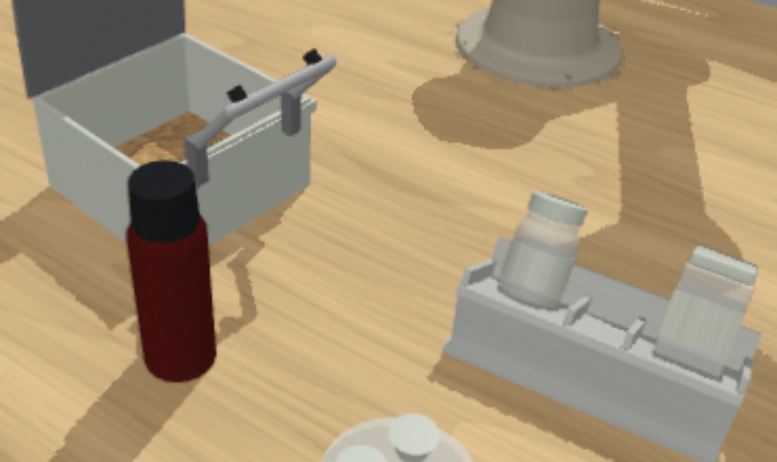

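View pics/sd1.png

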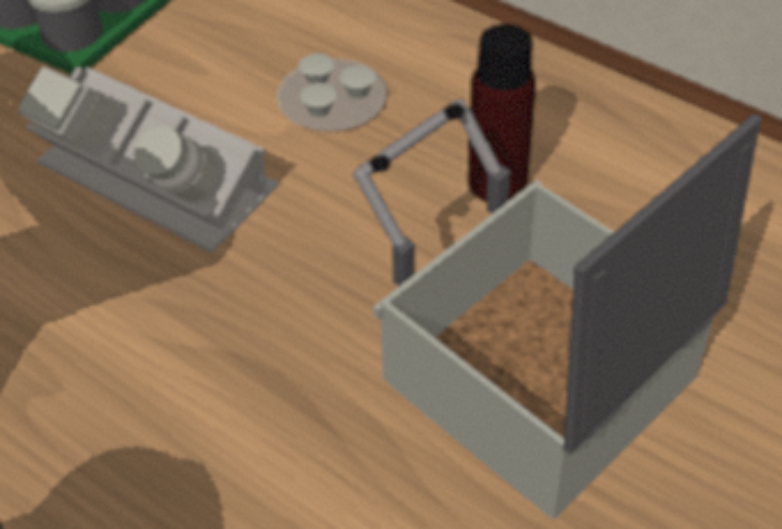

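The jar is the place nearer the tub: its cap is at (557,207) in the scene crop and (158,150) in the side crop. The canister is at (705,300) in the scene crop. The lid stands about upright, and the clamp leans outward.

```bash
cat > m2.py <<'E'
from m import *
from scipy.optimize import least_squares
print('----')
al=[];cl=[]
for n,c in (("scene",S),("side",D)):
    P,col,uv=cloud(c)
    def inb(b): return (uv[:,0]>b[0])&(uv[:,0]<b[1])&(uv[:,1]>b[2])&(uv[:,1]<b[3])
    # rack footprint: front/low parts
    j=inb((395,440,240,300) if n=="scene" else (200,245,218,260))&(P[:,2]>.06)&(P[:,0]>.35)&(P[:,0]<.6)
    al.append(P[j]); 
    k=inb((245,325,170,240) if n=="scene" else (300,375,210,300))&(P[:,2]>.125)&(P[:,2]<.3)&(P[:,0]<.68)&(P[:,1]>-.2)&(P[:,1]<.05)
    cl.append(P[k])
    m=inb((375,525,240,365) if n=="scene" else (155,272,198,285))&(P[:,2]>.012)&(P[:,1]>.16)&(P[:,1]<.41)
    Q=P[m&(P[:,2]<.09)]; H=cv2.minAreaRect(Q[:,:2].astype(np.float32)); print(n,"rack",H)
for yaw in np.radians([2,4.3,6.5]):
    ux=np.array([np.cos(yaw),np.sin(yaw),0]);uy=np.array([-np.sin(yaw),np.cos(yaw),0]);uz=np.array([0,0,1.])
    a=-.5*ux+np.cos(np.pi/6)*uz; e=np.cos(np.pi/6)*ux+.5*uz
    for P in al+[np.vstack(al)]:
        A=np.c_[P@e,P@uy,P@a]; 
        top=np.percentile(A[:,2],99.5); B=A[(A[:,2]>top-.06)&(A[:,2]<top-.004)]
        f=lambda p:np.hypot(B[:,0]-p[0],B[:,1]-p[1])-.028
        s=least_squares(f,B[:,:2].mean(0),loss='soft_l1',f_scale=.003); p=s.x
        T=p[0]*e+p[1]*uy+top*a
        print(round(np.degrees(yaw),1),len(B),"topcentre",T.round(4),"base",(T-.09*a).round(4),"rms",np.median(abs(f(p))).round(4))
o=np.array([.5335,-.175]);ty=np.array([.142,.99]);tx=np.array([.99,-.142])
for P in cl:
    q=P[:,:2]-o; T=np.c_[q@tx,q@ty,P[:,2]]; T=T[(T[:,1]>.07)&(abs(T[:,0])<.09)]
    top=T[T[:,2]>np.percentile(T[:,2],80)]
    print("clamp",len(T),T.min(0).round(3),T.max(0).round(3),"top",top.mean(0).round(4),top.std(0).round(4))
E
python3 m2.py | sed -n '/----/,$p'
```

```text
----
scene rack ((0.5098636746406555, 0.28847602009773254), (0.10351809859275818, 0.24026963114738464), 4.2610578536987305)
side rack ((0.5016984939575195, 0.2872689366340637), (0.11105474829673767, 0.24405425786972046), 4.509803295135498)
2.0 918 topcentre [0.465  0.2142 0.1175] base [0.51   0.2158 0.0396] rms 0.0019
2.0 517 topcentre [0.464  0.2173 0.1211] base [0.509  0.2189 0.0431] rms 0.002
2.0 1392 topcentre [0.4634 0.2156 0.1199] base [0.5084 0.2172 0.042 ] rms 0.002
4.3 917 topcentre [0.4652 0.2134 0.1174] base [0.51   0.2168 0.0395] rms 0.0018
4.3 514 topcentre [0.4641 0.2165 0.121 ] base [0.509  0.2199 0.0431] rms 0.0023
4.3 1394 topcentre [0.4635 0.2147 0.12  ] base [0.5083 0.2181 0.042 ] rms 0.0021
6.5 915 topcentre [0.4652 0.2126 0.1175] base [0.5099 0.2177 0.0396] rms 0.0018
6.5 516 topcentre [0.4642 0.2157 0.1211] base [0.509  0.2208 0.0432] rms 0.0025
6.5 1404 topcentre [0.4635 0.2137 0.1201] base [0.5082 0.2188 0.0421] rms 0.0022
clamp 813 [-0.065  0.102  0.125] [0.071 0.166 0.208] top [0.0087 0.156  0.2003] [0.0408 0.004  0.0029]
clamp 891 [-0.071  0.101  0.125] [0.068 0.164 0.207] top [-0.0032  0.1525  0.1992] [0.04   0.0055 0.0029]
```

Call:
play_rows:
  targets:
    - [-1,0,0,0,-0.18]
    - [-1,0,0,0,-0.18]
    - [-1,-43,-44,0,0]
    - [-1,-43,-44,0,0]
    - [-1,-43,-44,0,0]
  newtons: 15

```text
t: 0.72
tcp_pos: [0.2871, 0.3805, 0.3025]
tcp_rot: [-0.0, -0.038, 0.999, -0.0]
force: [-0.1, 0.5, 0.8]
opening: 0.0882
finger_force: 0.0
```

Call:
play_rows:
  targets:
    - [-1,-43,-44,0,0]
    - [-1,-43,-44,0,0]
    - [-1,-43,-44,0,0]
    - [-1,-43,-44,0,0]
    - [-1,0,0,20,0]

```text
t: 1.35
tcp_pos: [0.4735, 0.2167, 0.2827]
tcp_rot: [0.001, -0.035, 0.999, -0.0]
force: [-0.5, 1.3, -1.1]
opening: 0.0881
finger_force: 0.0
```

```bash
cat >> h.py <<'E'
from scipy.spatial.transform import Rotation as Ro
def rot(s=None):
    s=s or r.sense(); return Ro.from_quat(np.roll(s["tcp_rot"],-1)).as_matrix()
def need(p):  # tool-axes shift in mm to bring TCP to p
    s=r.sense(); return (rot(s).T@(np.array(p)-s["tcp_pos"])*1000).round(1)
def st():
    s=r.sense(); R=rot(s); print("t",round(s["t"],2),"tcp",s["tcp_pos"].round(4),"yang",np.degrees(np.arctan2(R[1,1],R[0,1])).round(1),"F",s["force"].round(1),"open",round(s["opening"],4),"ff",round(s["finger_force"],1),"j",s["joints"].round(2))
E
python3 - <<'E'
from h import *
st(); print(need([.4786,.2157,.22]))
c=snap("wrist"); cv2.imwrite("pics/w1.png",c["color"]); pickle.dump(c,open("w1.pkl","wb"))
yaw=np.radians(4.3);a=np.array([-.5*np.cos(yaw),-.5*np.sin(yaw),.866])
print("base/top pred px",proj(c,[[.509,.218,.041],np.array([.509,.218,.041])+.09*a]))
E
```

```text
t 1.35 tcp [0.4735 0.2167 0.2827] yang 94.0 F [-0.5  1.3 -1.1] open 0.0881 ff 0.0 j [ 0.2   0.32  1.54 -0.    1.28 -1.44]
[-4.9 -1.3 62.7]
base/top pred px [[319.04286177 247.23230556]
 [318.08195575 221.4348115 ]]
```

View pics/w1.png

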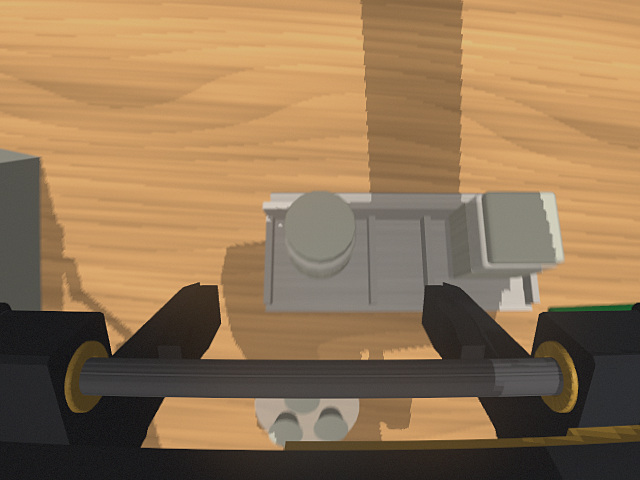

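Wrist view: the cap is centred near (320,228), between the open fingers. That is within about 5 mm of the prediction, so I descend with a small x correction.

Call:
play_rows:
  targets:
    - [-1,-7,-1,30,0]
    - [-1,0,0,40,0]
    - [-1,0,0,40,0]
    - [-1,0,0,33,0]
    - [-1,0,0,0,0]

```text
t: 2.02
tcp_pos: [0.4767, 0.219, 0.1382]
tcp_rot: [-0.002, -0.038, 0.999, -0.0]
force: [-0.3, -0.6, 0.7]
opening: 0.0882
finger_force: 0.0
```

Call:
play_rows:
  targets:
    - [0,0,0,0,0]
    - [1,0,0,0,0]
    - [1,0,0,0,0]
    - [1,0,0,0,0]
    - [1,0,0,0,0]
  newtons: 15

```text
t: 2.65
tcp_pos: [0.4782, 0.2188, 0.1403]
tcp_rot: [0.001, -0.038, 0.999, -0.0]
force: [-0.7, -1.4, 5.8]
opening: 0.0546
finger_force: 15.0
```

```bash
python3 -c "
from h import *
st()"
```

```text
t 2.65 tcp [0.4782 0.2188 0.1403] yang 94.3 F [-0.7 -1.4  5.8] open 0.0546 ff 15.0 j [ 0.21  0.5   1.69 -0.    0.95 -1.44]
```

Call:
play_rows:
  targets:
    - [1,0,0,-10,0]
    - [1,0,0,-30,0]
    - [1,0,0,-50,0]
    - [1,0,0,-60,0]
    - [1,0,0,-50,0]

```text
t: 3.28
tcp_pos: [0.4774, 0.2189, 0.3423]
tcp_rot: [0.0, -0.038, 0.999, 0.0]
force: [1.0, 0.3, -1.6]
opening: 0.0553
finger_force: 15.0
```

```bash
python3 - <<'E'
from h import *
st()
c=snap("scene"); cv2.imwrite("pics/s2.png",c["color"][100:380,140:540])
E
```

```text
t 3.27 tcp [0.4774 0.2189 0.3423] yang 94.3 F [ 1.   0.3 -1.6] open 0.0553 ff 15.0 j [ 0.21  0.29  1.43  0.    1.42 -1.44]
```

View pics/s2.png

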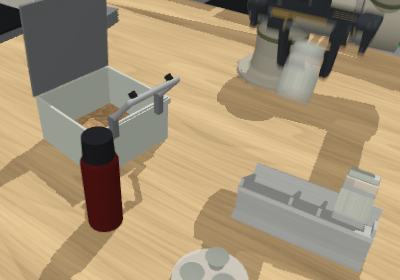

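Call:
play_rows:
  targets:
    - [1,0,0,0,0.178]
    - [1,0,0,0,0.178]
    - [1,0,0,0,0.178]
    - [1,0,0,0,0.178]
    - [1,0,0,0,0.178]

```text
t: 3.95
tcp_pos: [0.4776, 0.2189, 0.3396]
tcp_rot: [-0.0, 0.399, 0.917, -0.0]
force: [-0.1, 0.3, -2.0]
opening: 0.0552
finger_force: 15.0
```

Call:
play_rows:
  targets:
    - [1,0,0,0,0.178]
    - [1,0,0,0,0.178]
    - [1,0,0,0,0.178]
    - [1,0,0,0,0.178]
    - [1,0,0,0,0.184]

```text
t: 4.58
tcp_pos: [0.4776, 0.2189, 0.3396]
tcp_rot: [-0.0, 0.757, 0.654, -0.0]
force: [-0.3, -0.1, -1.3]
opening: 0.0552
finger_force: 15.0
```

Call:
play_rows:
  targets:
    - [1,-30,9,0,0]
    - [1,-50,16,0,0]
    - [1,-50,16,0,0]
    - [1,-50,16,0,0]
    - [1,-50,16,0,0]

```text
t: 5.2
tcp_pos: [0.5179, -0.0206, 0.3397]
tcp_rot: [-0.0, 0.755, 0.656, 0.0]
force: [0.0, 0.5, -0.9]
opening: 0.0553
finger_force: 15.0
```

Call:
play_rows:
  targets:
    - [1,-50,16,0,0]
    - [1,-50,16,0,0]
    - [1,-27,6,0,0]
    - [1,0,0,0,0]

```text
t: 5.7
tcp_pos: [0.5378, -0.1515, 0.3392]
tcp_rot: [-0.001, 0.756, 0.655, -0.0]
force: [-0.1, 0.9, -2.2]
opening: 0.0554
finger_force: 15.0
```

```bash
python3 - <<'E'
from h import *
st(); print(need([.537,-.150,.30]))
w=pickle.load(open("w1.pkl","rb")); print("cam rel tcp(world, at w1)",-np.array(w["R"]).T@w["t"]-[.4735,.2167,.2827])
A=snap("scene");B=snap("side");a=A["color"][60:300,130:430];b=B["color"][120:360,270:570]
cv2.imwrite("pics/p3.png",np.hstack([cv2.resize(a,(400,320)),cv2.resize(b,(400,320))]))
E
```

```text
t 5.7 tcp [ 0.5378 -0.1515  0.3392] yang -8.2 F [-0.1  0.9 -2.2] open 0.0554 ff 15.0 j [-0.48  0.37  1.33  0.    1.45 -0.34]
[ 1.4 -0.9 39.2]
cam rel tcp(world, at w1) [-0.07480558 -0.00471506  0.08140496]
```

View pics/p3.png

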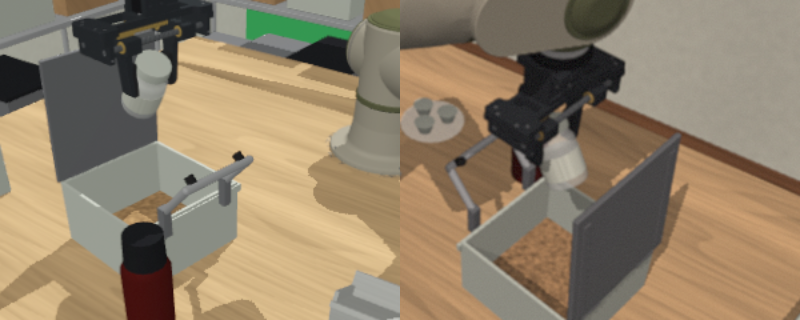

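Call:
play_rows:
  targets:
    - [1,-4,0,60,0]
    - [1,0,0,55,0]
    - [1,0,0,40,0]
    - [1,0,0,35,0]
    - [1,0,0,18,0]

```text
t: 6.42
tcp_pos: [0.5369, -0.1523, 0.1302]
tcp_rot: [-0.001, 0.754, 0.657, -0.0]
force: [0.3, 0.2, -1.4]
opening: 0.0552
finger_force: 15.0
```

Call:
play_rows:
  targets:
    - [1,0,0,2,0]
    - [1,0,0,2,0]
    - [1,0,0,2,0]
    - [1,0,0,1,0]
    - [1,0,0,0,0]

```text
t: 7.05
tcp_pos: [0.5374, -0.1541, 0.1249]
tcp_rot: [0.0, 0.755, 0.656, 0.0]
force: [1.1, -0.5, -1.6]
opening: 0.055
finger_force: 15.0
```

Call:
play_rows:
  targets:
    - [1,0,0,1,0]
    - [1,0,0,1,0]
    - [1,0,0,1,0]
    - [1,0,0,0,0]

```text
t: 7.55
tcp_pos: [0.5376, -0.1542, 0.123]
tcp_rot: [0.001, 0.755, 0.656, 0.0]
force: [-3.5, 1.8, 10.9]
opening: 0.0555
finger_force: 15.0
```

Call:
play_rows:
  targets:
    - [1,0,0,0,0]
    - [1,-4,0,0,0]
    - [1,-4,0,0,0]
    - [1,-4,0,0,0]
    - [1,-4,0,0.5,0]
  newtons: 7

```text
t: 8.18
tcp_pos: [0.5355, -0.1704, 0.1215]
tcp_rot: [0.001, 0.755, 0.656, 0.0]
force: [1.7, -1.3, 3.5]
opening: 0.0556
finger_force: 7.0
```

```bash
python3 - <<'E'
from h import *
st()
A=snap("scene");B=snap("side");a=A["color"][60:300,130:430];b=B["color"][180:370,300:500]
cv2.imwrite("pics/p4.png",np.hstack([cv2.resize(a,(400,320)),cv2.resize(b,(400,380))[:320]]))
E
```

```text
t 8.18 tcp [ 0.5355 -0.1704  0.1215] yang -8.0 F [ 1.7 -1.3  3.5] open 0.0556 ff 7.0 j [-0.52  0.59  1.59  0.    0.96 -0.38]
```

View pics/p4.png

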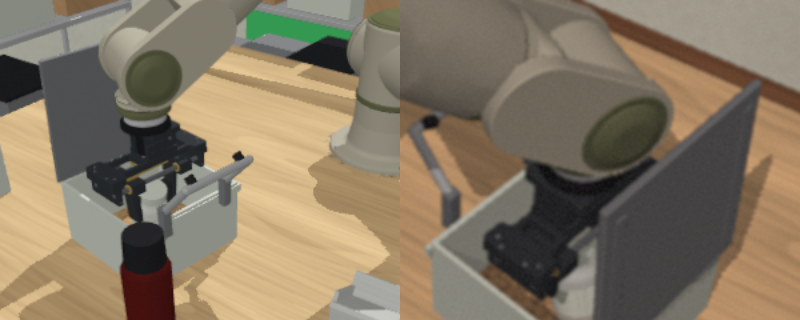

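Call:
play_rows:
  targets:
    - [1,-4,0,0.5,0]
    - [1,-4,0,1,0]
    - [1,-4,0,1,0]
    - [1,-3,0,1,0]
    - [1,0,0,0,0]

```text
t: 8.9
tcp_pos: [0.5325, -0.1845, 0.1175]
tcp_rot: [-0.001, 0.755, 0.656, -0.0]
force: [-1.7, 2.2, 4.6]
opening: 0.0556
finger_force: 7.0
```

Call:
play_rows:
  targets:
    - [1,-3,0,1,0]
    - [1,-3,0,1,0]
    - [1,0,0,0,0]
  newtons: 5

```text
t: 9.28
tcp_pos: [0.5318, -0.1905, 0.1156]
tcp_rot: [-0.001, 0.755, 0.656, -0.0]
force: [-1.2, 2.7, 4.3]
opening: 0.0559
finger_force: 5.0
```

```bash
python3 - <<'E'
from h import *
st()
A=snap("scene");B=snap("side");a=A["color"][140:260,180:330];b=B["color"][180:370,300:500]
cv2.imwrite("pics/p5.png",np.hstack([cv2.resize(a,(400,320)),cv2.resize(b,(400,380))[:320]]))
E
```

```text
t 9.28 tcp [ 0.5318 -0.1905  0.1156] yang -8.0 F [-1.2  2.7  4.3] open 0.0559 ff 5.0 j [-0.55  0.61  1.58  0.    0.96 -0.41]
```

View pics/p5.png

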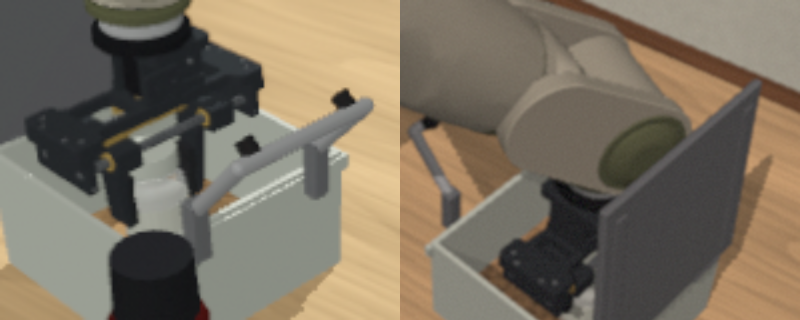

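Call:
play_rows:
  targets:
    - [-0.35,0,0,0,0]
    - [-0.5,0,0,0,0]
    - [-0.8,0,0,0,0]
    - [-0.8,0,0,0,0]

```text
t: 9.88
tcp_pos: [0.5322, -0.1908, 0.1156]
tcp_rot: [-0.0, 0.755, 0.656, -0.0]
force: [-0.5, -1.1, -0.9]
opening: 0.079
finger_force: 0.0
```

Call:
play_rows:
  targets:
    - [-0.8,0,0,-20,0]
    - [-0.8,0,0,-40,0]
    - [-0.8,0,0,-60,0]
    - [-0.8,10,0,-60,0]
    - [-0.8,10,0,-60,0]

```text
t: 10.5
tcp_pos: [0.5347, -0.1706, 0.3578]
tcp_rot: [0.0, 0.755, 0.656, 0.0]
force: [0.2, -0.6, 1.1]
opening: 0.0793
finger_force: 0.0
```

```bash
python3 - <<'E'
from h import *
st()
W=snap("wrist");A=snap("scene");B=snap("side")
for c in (W,):
    v,u=np.nonzero(c["range_z"]>0);P=pts(c,np.c_[u,v]);q=P[:,:2]-[.5335,-.175]
    x=q@[.99,-.14];y=q@[.14,.99];m=(abs(x)<.085)&(abs(y)<.085)&(P[:,2]>.03)&(P[:,2]<.15)
    z=np.percentile(P[m,2],98); t=m&(P[:,2]>z-.015)
    _,_,V=np.linalg.svd(P[t]-P[t].mean(0),full_matrices=False)
    print(m.sum(),"top z",z,"cap tub xy",x[t].mean(),y[t].mean(),"normal",V[2],"n",t.sum(),"spread",np.ptp(x[t]),np.ptp(y[t]),np.percentile(P[t,2],[2,50,98]))
cv2.imwrite("pics/p6.png",np.hstack([cv2.resize(W["color"],(427,320)),cv2.resize(B["color"][180:370,300:500],(373,354))[:320]]))
E
```

```text
t 10.5 tcp [ 0.5347 -0.1706  0.3578] yang -8.0 F [ 0.2 -0.6  1.1] open 0.0793 ff 0.0 j [-0.52  0.36  1.29 -0.    1.49 -0.38]
2937 top z 0.10189246386589705 cap tub xy 0.0012564475776873003 -0.012567729745141792 normal [0.00466463 0.04611971 0.99892503] n 2201 spread 0.04894720027815479 0.04921232914734844 [0.09191106 0.10044052 0.10197948]
```

View pics/p6.png

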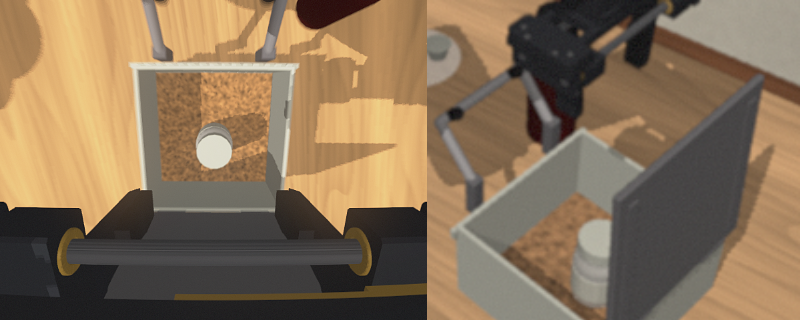

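The wrist view shows the jar standing in the tub. Its cap is at (214,150), about 13 mm from the tub's centre, with its top at z = 0.101. Next is the lid.

Call:
play_rows:
  targets:
    - [1,0,0,-52,0]
    - [1,-50,0,0,0]
    - [1,-50,0,0,0]
    - [1,-50,0,0,0]
    - [1,0,0,0,0]

```text
t: 11.28
tcp_pos: [0.5132, -0.3225, 0.4049]
tcp_rot: [-0.002, 0.756, 0.654, -0.0]
force: [0.8, -0.3, -0.1]
opening: 0.0313
finger_force: 0.0
```

Call:
play_rows:
  targets:
    - [1,0,0,40,0]
    - [1,0,0,20,0]
    - [1,0,0,0,0]

```text
t: 11.65
tcp_pos: [0.514, -0.3185, 0.3457]
tcp_rot: [-0.002, 0.755, 0.656, -0.0]
force: [0.6, -0.6, -0.1]
opening: 0.0024
finger_force: 0.0
```

```bash
cat >> h.py <<'E'
def tub(): 
    s=r.sense(); q=s["tcp_pos"][:2]-[.5335,-.175]; print("tub x,y,z mm",np.round([1000*q@[.99,-.14],1000*q@[.14,.99],1000*s["tcp_pos"][2]],1),"F",s["force"].round(1))
E
python3 -c "
from h import *
st();tub()"
```

```text
t 11.65 tcp [ 0.514  -0.3185  0.3457] yang -8.0 F [ 0.6 -0.6 -0.1] open 0.0024 ff 0.0 j [-0.75  0.47  1.16  0.    1.52 -0.61]
tub x,y,z mm [   0.8 -144.8  345.7] F [ 0.6 -0.6 -0.1]
```

Call:
play_rows:
  targets:
    - [1,30,0,0,0]
    - [1,10,0,0,0]
    - [1,16,0,2,0]
    - [1,16,0,3,0]
    - [1,0,0,0,0]

```text
t: 12.28
tcp_pos: [0.5243, -0.247, 0.3426]
tcp_rot: [-0.0, 0.754, 0.656, 0.0]
force: [-0.5, 0.1, -0.1]
opening: 0.0008
finger_force: 0.0
```

Call:
play_rows:
  targets:
    - [1,22,0,6,0]
    - [1,21,0,9,0]
    - [1,19,0,12,0]
    - [1,18,0,15,0]
    - [1,0,0,0,0]

```text
t: 12.9
tcp_pos: [0.5352, -0.1671, 0.2995]
tcp_rot: [-0.001, 0.754, 0.657, -0.0]
force: [-0.1, 0.7, 0.1]
opening: 0.001
finger_force: 0.0
```

```bash
python3 - <<'E'
from h import *
tub()
B=snap("side");v,u=np.nonzero(B["range_z"]>0);P=pts(B,np.c_[u,v]);q=P[:,:2]-[.5335,-.175]
col=B["color"][v,u].astype(int)
x=q@[.99,-.14];y=q@[.14,.99];m=(x>-.1)&(x<-.07)&(y>-.12)&(y<.12)&(P[:,2]>.125)&(P[:,2]<.32)&(col.sum(1)<330)
k=np.polyfit(y[m],P[m,2],1);print(m.sum(),"lid angle deg",np.degrees(np.arctan(k[0])),k)
E
```

```text
tub x,y,z mm [  0.6   8.  299.5] F [-0.1  0.7  0.1]
1870 lid angle deg 46.93854745316207 [1.0700654  0.23106109]
```

Lid at 47°, tracking the plan. Continue down, sliding back for the last part.

Call:
play_rows:
  targets:
    - [1,16,0,16,0]
    - [1,13,0,19,0]
    - [1,8,0,20,0]
    - [1,2,0,20,0]
    - [1,-2,0,15,0]

```text
t: 13.58
tcp_pos: [0.5406, -0.1326, 0.2104]
tcp_rot: [0.0, 0.755, 0.656, 0.0]
force: [-0.7, 0.5, -0.1]
opening: 0.0005
finger_force: 0.5
```

Call:
play_rows:
  targets:
    - [1,0,0,12,0]
    - [1,0,0,8,0]
    - [1,0,0,4,0]
    - [1,0,0,1,0]
    - [1,0,0,0,0]

```text
t: 14.2
tcp_pos: [0.5405, -0.1324, 0.1859]
tcp_rot: [0.0, 0.755, 0.656, 0.0]
force: [-0.4, 0.3, 0.9]
opening: 0.0003
finger_force: 0.0
```

```bash
cat > ang.py <<'E'
from h import *
tub()
B=snap("side");v,u=np.nonzero(B["range_z"]>0);P=pts(B,np.c_[u,v]);q=P[:,:2]-[.5335,-.175]
col=B["color"][v,u].astype(int)
x=q@[.99,-.14];y=q@[.14,.99];m=(x>-.1)&(x<-.07)&(y>-.1)&(y<.09)&(P[:,2]>.112)&(P[:,2]<.32)&(col.sum(1)<330)
k=np.polyfit(y[m],P[m,2],1);print(m.sum(),"lid angle rad",np.arctan(k[0]),k)
E
python3 ang.py
```

```text
tub x,y,z mm [  1.   43.2 185.9] F [-0.4  0.3  0.9]
2169 lid angle rad 0.40874102091923864 [0.43313522 0.15242058]
```

Call:
play_rows:
  targets:
    - [1,0,0,1.5,0]
    - [1,0,0,1.5,0]
    - [1,0,0,1,0]
    - [1,0,0,0,0]

```text
t: 14.75
tcp_pos: [0.5406, -0.1323, 0.1828]
tcp_rot: [0.0, 0.755, 0.656, 0.0]
force: [-3.2, 2.0, 9.8]
opening: 0.0004
finger_force: 5.0
```

Call:
play_rows:
  targets:
    - [1,0,0,1,0]
    - [1,0,0,1,0]
    - [1,0,0,0,0]

```text
t: 15.12
tcp_pos: [0.5406, -0.1323, 0.1827]
tcp_rot: [0.001, 0.755, 0.656, 0.0]
force: [-10.4, 3.1, 25.2]
opening: 0.0006
finger_force: 12.8
```

Call:
play_rows:
  targets:
    - [1,-20,0,-30,0]
    - [1,-40,0,-40,0]
    - [1,-40,0,-40,0]
    - [1,-20,0,-30,0]
    - [1,0,0,0,0]

```text
t: 15.75
tcp_pos: [0.5237, -0.2524, 0.3212]
tcp_rot: [0.002, 0.755, 0.655, 0.0]
force: [0.2, 0.2, -0.6]
opening: 0.0004
finger_force: 0.0
```

```bash
python3 ang.py; cat > cl.py <<'E'
from h import *
for n in ("scene","side"):
    c=snap(n);v,u=np.nonzero(c["range_z"]>0);P=pts(c,np.c_[u,v]);q=P[:,:2]-[.5335,-.175];T=np.c_[q@[.99,-.14],q@[.14,.99],P[:,2]]
    T=T[(abs(T[:,0])<.085)&(T[:,1]>-.02)&(T[:,1]<.2)&(T[:,2]>.128)&(T[:,2]<.23)]
    b=T[abs(T[:,0])<.035]
    print(n,"bar pts",len(b),"y",np.percentile(b[:,1],[2,50,98]).round(4),"z",np.percentile(b[:,2],[2,50,98]).round(4), "x all",T[:,0].min().round(3),T[:,0].max().round(3))
E
python3 cl.py
```

```text
tub x,y,z mm [  1.2 -78.  321.2] F [ 0.2  0.2 -0.6]
1381 lid angle rad -0.0009554165315652628 [-0.00095542  0.11880367]
scene bar pts 211 y [0.156  0.1625 0.165 ] z [0.1879 0.1954 0.1983] x all -0.064 0.071
side bar pts 181 y [0.1515 0.1551 0.1625] z [0.1873 0.1948 0.1987] x all -0.07 0.067
```

Lid measured shut (0.00 rad). The clamp bar is at tub y ≈ 0.158, z ≈ 0.193. Next: go outside it and push it over.

Call:
play_rows:
  targets:
    - [1,55,0,-10,0]
    - [1,55,0,0,0]
    - [1,55,0,0,0]
    - [1,55,0,0,0]
    - [1,55,0,0,0]

```text
t: 16.52
tcp_pos: [0.5617, 0.024, 0.3284]
tcp_rot: [-0.001, 0.754, 0.656, -0.001]
force: [0.6, -0.8, -0.7]
opening: 0.0007
finger_force: 0.0
```

Call:
play_rows:
  targets:
    - [1,0,0,50,0]
    - [1,0,0,52,0]
    - [1,0,0,0,0]

```text
t: 16.9
tcp_pos: [0.5603, 0.0223, 0.224]
tcp_rot: [-0.003, 0.754, 0.656, -0.003]
force: [1.3, -0.2, -0.2]
opening: 0.0003
finger_force: 0.0
```

```bash
python3 -c "
from h import *
st();tub()"
```

```text
t 16.9 tcp [0.5603 0.0223 0.224 ] yang -8.0 F [ 1.3 -0.2 -0.2] open 0.0003 ff 0.0 j [-0.17  0.46  1.49  0.    1.19 -0.03]
tub x,y,z mm [ -1.1 199.1 224. ] F [ 1.3 -0.2 -0.2]
```

Call:
play_rows:
  targets:
    - [1,-20,0,-5,0]
    - [1,-18,0,0,0]
    - [1,-18,0,0,0]
    - [1,-16,0,0,0]
    - [1,0,0,0,0]

```text
t: 17.52
tcp_pos: [0.5519, -0.0516, 0.2329]
tcp_rot: [0.0, 0.755, 0.655, -0.0]
force: [0.3, 0.5, -0.1]
opening: 0.0005
finger_force: 0.0
```

Call:
play_rows:
  targets:
    - [1,-14,0,0,0]
    - [1,-14,0,0,0]
    - [1,-14,0,0,0]
    - [1,-12,0,0,0]
    - [1,0,0,0,0]

```text
t: 18.15
tcp_pos: [0.5444, -0.1046, 0.2327]
tcp_rot: [0.0, 0.755, 0.656, -0.0]
force: [0.2, -0.5, 0.3]
opening: 0.0007
finger_force: 0.0
```

```bash
python3 -c "
from h import *
st();tub()"; sed -i 's/abs(T\[:,0\])<.035\]/(abs(T[:,0])<.055)\&(abs(T[:,0])>.03)]/' cl.py; python3 cl.py
```

```text
t 18.15 tcp [ 0.5444 -0.1046  0.2327] yang -8.1 F [ 0.2 -0.5  0.3] open 0.0007 ff 0.0 j [-0.4   0.44  1.51 -0.    1.2  -0.26]
tub x,y,z mm [  1.   71.2 232.7] F [ 0.2 -0.5  0.3]
scene bar pts 264 y [0.0498 0.0592 0.1152] z [0.1293 0.1801 0.1924] x all -0.066 0.071
side bar pts 260 y [0.039  0.0488 0.0878] z [0.1504 0.1855 0.1916] x all -0.071 0.064
```

Call:
play_rows:
  targets:
    - [1,4,0,-20,0]
    - [1,0,0,-30,0]
    - [1,-15,0,0,0]
    - [1,-16,0,0,0]
    - [1,0,0,15,0]

```text
t: 18.88
tcp_pos: [0.5406, -0.1318, 0.2668]
tcp_rot: [0.0, 0.755, 0.655, -0.0]
force: [-0.5, 0.2, -0.2]
opening: 0.0003
finger_force: 0.0
```

Call:
play_rows:
  targets:
    - [1,0,0,20,0]
    - [1,-4,0,15,0]
    - [1,-4,0,13,0]
    - [1,-2,0,9,0]
    - [1,0,0,3,0]

```text
t: 19.5
tcp_pos: [0.5392, -0.1402, 0.207]
tcp_rot: [-0.001, 0.755, 0.656, -0.0]
force: [-0.1, 0.0, 1.1]
opening: 0.0007
finger_force: 0.2
```

```bash
python3 -c "
from h import *
st();tub()"; python3 cl.py
```

```text
t 19.5 tcp [ 0.5392 -0.1402  0.207 ] yang -8.0 F [-0.1  0.   1.1] open 0.0007 ff 0.2 j [-0.46  0.47  1.53  0.    1.14 -0.32]
tub x,y,z mm [  0.8  35.2 207. ] F [-0.1  0.   1.1]
scene bar pts 443 y [0.0243 0.0552 0.1154] z [0.1297 0.143  0.2283] x all -0.084 0.085
side bar pts 330 y [0.0014 0.028  0.0542] z [0.1309 0.2116 0.2287] x all -0.085 0.085
```

Call:
play_rows:
  targets:
    - [1,0,0,1,0]
    - [1,0,0,1,0]
    - [1,0,0,1,0]
    - [1,0,0,0,0]

```text
t: 20.1
tcp_pos: [0.5394, -0.1402, 0.2049]
tcp_rot: [0.0, 0.755, 0.656, 0.0]
force: [0.0, -0.5, 0.8]
opening: 0.0009
finger_force: 0.5
```

Call:
play_rows:
  targets:
    - [1,0,0,1,0]
    - [1,0,0,1,0]
    - [1,0,0,0,0]

```text
t: 20.48
tcp_pos: [0.5395, -0.1403, 0.2045]
tcp_rot: [0.001, 0.755, 0.656, 0.0]
force: [-5.1, 1.8, 14.0]
opening: 0.0005
finger_force: 7.1
```

The clamp has hit its stop at tip z = 0.1405, which matches "level". Retreat upward and check.

Call:
play_rows:
  targets:
    - [1,0,0,-30,0]
    - [1,-40,0,-45,0]
    - [1,-40,0,-45,0]
    - [1,-40,0,-30,0]
    - [1,0,0,0,0]

```text
t: 21.1
tcp_pos: [0.5223, -0.2612, 0.3543]
tcp_rot: [0.002, 0.756, 0.655, 0.0]
force: [0.2, 1.0, -0.9]
opening: 0.0001
finger_force: 0.0
```

```bash
python3 ang.py; python3 cl.py; python3 - <<'E'
from h import *
A=snap("scene");B=snap("side")
cv2.imwrite("pics/p7.png",np.hstack([cv2.resize(A["color"],(400,300)),cv2.resize(B["color"],(400,300))]))
E
```

```text
tub x,y,z mm [  1.  -86.9 354.3] F [ 0.2  1.  -0.9]
1381 lid angle rad 0.0021105862323387036 [0.00211059 0.11853527]
scene bar pts 260 y [0.0313 0.0404 0.1159] z [0.1287 0.1379 0.1434] x all -0.064 0.07
side bar pts 261 y [0.0274 0.0361 0.1122] z [0.1293 0.1379 0.1429] x all -0.07 0.067
```

View pics/p7.png

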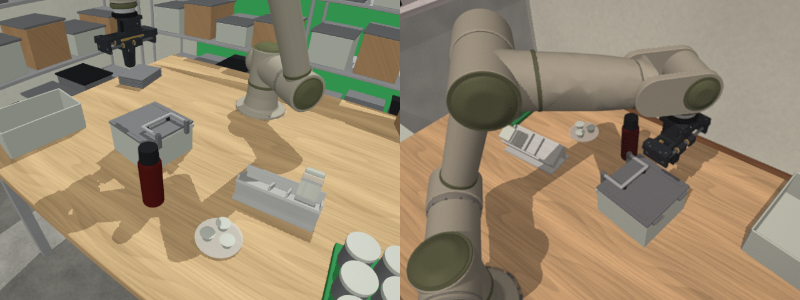

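The lid is shut at (150,125) in the scene half, with the clamp level on top of it. The canister, flask and dish have not moved.

```bash
python3 -c "
from h import *
print(r.sign_off())"
```

```text
the job is handed in; nothing more can be done
None
```

The job is handed in (no verdict came back): the jar was upright on the tub's floor, the lid measures 0.002 rad, the clamp is level on it, and the canister, flask and dish look unmoved in the last pictures.

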